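Snap the feed roller into the packer's spring clips

ROBOT

A 6-joint arm with a two-finger parallel gripper is mounted at the origin on the work surface. World frame = base frame: x ahead of the robot, y to its left, z up, the work surface at z = 0. Lengths are in m, angles in degrees, forces in N, time in s.
With the tool pointing down it reaches from about 0.25 to 0.725 m from the base axis. Payload 9.7 kg.
Tool frame: the origin (TCP) lies at the very end of the fingers, on their centre line; the grasp point (between the pads) lies 19 mm behind it (bot.grip_point_offset is the distance from the TCP to the grasp point, in m); y points along the fingers, x is the direction in which the jaws open and shut, and the axes are right-handed (so a half turn about y gives the same grasp; the last joint's range is limited). The gripper opens to 85 mm and grips with 20 to 120 N. Pads are 22 mm wide; open, the fingers measure 114 mm over their backs; the gripper's body (76 mm by 85 mm) begins 54 mm behind the grasp point. The pads swing forward as they close: fully open they stand 13 mm farther back than shut.
Start: joints at [0, 4.979, 10.078, 95.1, 0, 90], TCP at [0.55, -0, 0.231] pointing down, gripper open.
Joint ranges: [-179.16, 179.16], [-48.56, 103.87], [-65.8, 70.77], [-126.05, 130.52], [-82.76, 87.17], [-180, 180]. Speed limits (degrees/s): [127.2, 127.2, 147.25, 180, 180, 180].

INTERFACE

Orientations are given as [roll, pitch, yaw] about the fixed x, y, z axes, in that order (R = Rz(yaw) Ry(pitch) Rx(roll)).
In Python, from workcell import bot gives the robot as it stands.
- The arm moves only by the shell command python3 -m inch 'ROWS' [FORCE]. ROWS is JSON, a list of rows, each a list of 3 entries, a list of its own where there are three numbers: the shift along the tool's x, y, z in mm, then the turn, a rotation vector about the tool's x, y, z in rad, then the finger opening in mm, from 0 to 85.4. In form: [[[x, y, z], [ax, ay, az], grip], ...]. A call has 1 to 20 rows; each row is the pose to reach, as a shift and turn from the pose measured when the call began, along the tool's axes at that moment; what a row does not reach only later rows make up. A row lasts 1/10 s, in which the tool goes at most 50 mm and 8.59 degrees, less where a joint would pass 70% of its speed; a pose out of reach is approached as far as the arm can. A call with a gripper value outside its range is refused whole. The fingers move at their own pace and stop on an object; FORCE is the grip in N (left out, the last holds). Time passes only in rows, so rows that repeat a pose let the fingers close. It gives the time, the measured TCP pose, the force and the opening at its end, in the units of the state.
- bot.get_obs(): the state, without advancing time (a new reading comes with each control period).
- bot.camera(name): name is "scene" or "side" or "wrist"; returns a dict with "frame" (384x512x3 uint8, red, green, blue), "mtx" (3x3 intrinsics, pixels), "k1" (the pictures are not rectified: a ray, as slopes to the right and down, at radius r is drawn at 1 + k1 r^2 times it, then the intrinsics apply), "origin" and "orientation" of the camera in the world. Camera axes: x right, y down, z forward; pixel columns grow to the right and rows downward; lengths in m; the calibration is good to about 2 mm. A picture is of the moment at which its call begins. There is no depth.
- bot.job_done(): hands the job in, once; it reports no verdict.
Trained networks look in a picture, given as the dict that the camera call returned (one of the last four; its "shot" number tells which), for a name from the list of things; names that differ only in an ending like _2 or _b are one class to them, and where a whole thing is asked for, a point or a joint stands for the part that bears it (a point fixed in the world has none). Each returns a list of dicts, best first, with "confidence" (0 to 1); they miss things now and then, are a little off and sometimes report something else, mostly with a low value. They report only what shows in the picture. A call takes as long as a camera call. They do not tell look-alikes from the thing itself.
- bot.search_frame(picture, name): "box" ([left, top, right, bottom] in pixels, round what is visible of it).
- bot.cut_out(picture, name): "region" (384x512 bool, what is visible of it) and "box" ([left, top, right, bottom] in pixels, round what is visible of it).
The state is a dict: "time": time; "q": joint angles; "qd": joint speeds; "joint_efforts": joint torques, N m; "ee_pos": TCP position; "tcp_rot": TCP orientation; "wrist_force": force on the tool from outside, world axes, zero at the start; "torque": the same for the moment, N m; "opening": finger opening in m.
Only numpy, scipy, OpenCV 4.12 (cv2) and the standard library are available. Lean on these libraries where they do the work, as an engineer would, in place of code of your own. Each camera call takes 0.05 s, during which the arm holds its last target. There are 200 camera calls.

TASK

Take the feed roller off its rest and press it straight down, sideways on, into both spring clips of the feed head until it has snapped fully home, with its shaft end still clear of the sprung end pin. Then slide it along in the clips until the shaft presses that pin in flush, and let go, leaving it so. Feel for the snap and for the end of the slide: never push the roller against the head with more than 30 N, do not lean on the head with the gripper, and leave everything else where it stands.

Things in the scene. Friction and masses are not known exactly. Their poses are not given: they have to be found in the camera images.
- roller_mid (a point): Middle of the loose feed roller, on its axis. A steel shaft 16 mm in diameter and 170 mm long with a black rubber sleeve 30 mm in diameter over its middle 70 mm; the bare shaft ends are 50 mm long each. About 0.2 to 0.35 kg. Its y axis is the roller's axis; both ends are alike. It starts lying level across a grey rest, axis 48 mm above the bench.
- rest: Grey plastic rest, fixed: a plate 75 x 170 x 10 mm with two V blocks 60 mm either side of its middle that carry the bare shaft ends. Origin: centre of its underside on the bench; y axis along the lying roller. The roller may lie up to 8 mm off the middle along y.
- head: Feed head, fixed: an aluminium plate 110 x 250 x 12 mm (110 across the roller, 250 along it) that carries the sprung carriage with the clips. Origin: centre of its underside on the bench; y axis along the clips' axis, towards the end pin.
- seat (a point): Point on the sprung carriage midway between the two clips, on the axis of a fully seated roller: 100 mm above the bench with the carriage up. y axis along that axis, towards the end pin; z up. Between the clips is free room for fingers down to the carriage's 36 mm wide beam, 43 mm below this axis, and beside the beam down to the head's plate.
- clip_near_pin (a point): Centre of the clip on the end pin's side, on the seat axis, 55 mm from the seat point. Steel C clip open upwards, 14 mm long along y: lips 10 mm apart at 7 mm above the axis, flaring to 23 mm wide at 20 mm above it. It takes the bare 16 mm shaft, not the rubber sleeve, so the seated roller can sit and slide up to 12 mm either side of the middle.
- clip_far (a point): Centre of the other, like clip, 55 mm from the seat point away from the end pin. The two clips together need about 10 to 14 N pressed down on the roller before the shaft snaps past the lips down into the V seats; sliding the seated roller along takes about 2 to 5 N.
- carriage (a joint): How far the carriage is pushed down, in m: 0 up at rest, 0.030 bottomed. Springs, with a damper, push it up: 3 N preload plus 0.4 N per mm, so 15 N at the bottom; there it is rigid and the force climbs fast. The shaft first rests on the clips' flares, 14 mm above its seated place, and the carriage sinks some 17 to 28 mm before the clips snap; then it jumps up and the force drops.
- bracket (a point): Middle of the grey bracket, on the seat axis 113 mm from the seat point. It holds a steel adjusting sleeve, 20 mm in diameter, whose flat end faces the shaft's end with the sprung brass pin in it. How far the sleeve is screwed in differs each time and is not reported: its flat end is anywhere from 85 to 94 mm from the seat point. It stays where it is set.
- pin (a joint): How far the sprung brass end pin (10 mm in diameter, on the seat axis) is pressed in, in m: 0 out, standing 5 mm proud of the sleeve's flat end; 0.005 flush with it. Pressing it takes 0.3 to 1.3 N; when flush, the shaft's end meets the sleeve, which is rigid. The grip of the clips holds the roller against the pin's spring once let go.
- amber_jar: Bystander: brown glass pill jar with white cap, 46 mm diameter, 75 mm tall. Origin: centre of its underside.
- amber_jar2: Bystander: larger brown jar with white cap, 52 mm diameter, 101 mm tall. Origin: centre of its underside.
- white_jar: Bystander: white plastic pill jar, 44 mm diameter, 74 mm tall. Origin: centre of its underside.
- carton: Bystander: medicine carton 75 x 42 x 50 mm with a band round it. Origin: centre of its underside.
- carton2: Bystander: flat medicine carton 110 x 60 x 34 mm. Origin: centre of its underside.
- core: Bystander: empty cardboard film core, a ring 76 mm outside, 30 mm tall, lying flat. Origin: centre of its underside.
- spatula: Bystander: metal counting spatula about 190 mm long lying flat.
Things that resemble listed ones, but are neither listed nor needed, are in the scene too. Leave any turquoise look-alike of the part that bears roller_mid alone.

How it is judged (in metres and radians):
On the way, in this order (a step that is already met when the one before it is completed fails the run):
1. the roller is snapped fully home in both clips, its end clear of the end pin (z of roller_mid in the frame of seat between -0.0025 and 0.0025 m and x of roller_mid in the frame of seat between -0.0025 and 0.0025 m and angle between the y axis of roller_mid and the y axis of seat, either way round below 0.035 rad and value of joint pin below 0.001 m), for 0.2 s.
2. the seated roller presses the end pin in (z of roller_mid in the frame of seat between -0.0025 and 0.0025 m and x of roller_mid in the frame of seat between -0.0025 and 0.0025 m and angle between the y axis of roller_mid and the y axis of seat, either way round below 0.035 rad and value of joint pin above 0.003 m), for 0.2 s.
At the end, for the whole second after the job is handed in: The roller lies in both clips: its middle within 2.5 mm of the seat axis up-down and sideways and its axis within 0.035 rad of the clips' axis; the end pin pressed in by more than 3 of its 5 mm; carriage back up (under 4 mm), roller at rest and released (all of step 2 and linear speed of roller below 0.01 m/s and value of joint carriage below 0.004 m and contact force between the fingers and roller below 0.1 N); the robot touches nothing.
It fails at once if the roller is pushed against the head (clips, carriage or end pin) with more than 30 N (contact force between roller and head above 30 N).
It fails at once if the robot itself pushes on the head with more than 10 N (contact force between any of the fingers, the arm and head above 10 N).
It fails at once if a bystander is moved more than 30 mm (distance of any of amber_jar, amber_jar2, white_jar, carton, carton2, core, spatula from where it was at the start of the episode above 0.03 m).
It also fails if it takes over 64 s, if anything falls off the work surface, if the arm or the gripper's body presses on something with over 40 N, if the wrist force passes 120 N, or if a joint passes its speed limit or range.

## Working session

There is one attempt and no reset: what is moved stays moved. The work goes in short steps, Python scripts to look and compute and a shell command to move; the robot and the scene stay as the last step left them, time stands still between calls to the robot, and variables do not carry over. Pictures are saved under pics/ and viewed, about 8 in all and at most 12, crops included, and the job is handed in when it is done.

```bash
mkdir -p pics; ls; cat > h.py <<'E'
from workcell import bot
import numpy as np, cv2
from scipy.spatial.transform import Rotation as R
def cam_R(c):
    o=np.array(c["orientation"],float)
    return o if o.shape==(3,3) else R.from_euler('xyz',o,degrees=True).as_matrix()
def ray(c,px):
    K=np.array(c["mtx"]); d=[(px[0]-K[0,2])/K[0,0],(px[1]-K[1,2])/K[1,1]]
    d=np.array(d); u=d.copy()
    for _ in range(20): u=d/(1+c["k1"]*(u@u))
    v=cam_R(c)@np.array([u[0],u[1],1]); return np.array(c["origin"]),v
def at_z(c,px,z):
    o,v=ray(c,px); return o+v*(z-o[2])/v[2]
def proj(c,P):
    p=cam_R(c).T@(np.array(P)-c["origin"]); s=p[:2]/p[2]; s=s*(1+c["k1"]*(s@s))
    K=np.array(c["mtx"]); return np.array([K[0,0]*s[0]+K[0,2],K[1,1]*s[1]+K[1,2]])
def save(c,n): cv2.imwrite("pics/"+n,c["frame"][:,:,::-1])
E
python3 - <<'E'
from h import *
s=bot.get_obs(); print({k:np.round(v,3).tolist() for k,v in s.items()}, bot.grip_point_offset)
ims=[]
for n in ["scene","side"]:
    c=bot.camera(n); print(n,c["origin"],c["orientation"],c["mtx"],c["k1"])
    save(c,n+"0.png")
    for t in ["roller_mid","rest","head","bracket","clip_near_pin","clip_far","carriage","pin"]:
        print(t,[(np.round(d["box"],0).tolist(),round(d["confidence"],2)) for d in bot.search_frame(c,t)[:3]])
    ims.append(c["frame"])
E
```

```text
pics
{'time': 0.0, 'q': [-0.001, 5.01, 10.033, 95.101, -0.003, 90.0], 'qd': [0.08, 0.083, 0.031, 0.019, 0.074, -0.067], 'joint_efforts': [0.001, -52.039, 46.48, 0.016, 0.0, -0.0], 'ee_pos': [0.55, -0.0, 0.231], 'tcp_rot': [-90.003, 0.078, -0.001], 'wrist_force': [0.135, 0.316, 0.615], 'torque': [0.002, 0.029, 0.018], 'opening': 0.086} 0.0187
scene [0.85128758 0.62929954 1.24597541] [-146.78705331   -0.43431513  150.20310115] [[430.32847078   0.         255.9395368 ]
 [  0.         430.32847078 197.22662414]
 [  0.           0.           1.        ]] 0.05167743898549078
roller_mid [([243.0, 258.0, 285.0, 296.0], 0.94), ([361.0, 246.0, 408.0, 270.0], 0.75), ([297.0, 227.0, 333.0, 263.0], 0.55)]
rest [([238.0, 260.0, 291.0, 309.0], 0.87), ([264.0, 191.0, 279.0, 215.0], 0.42)]
head [([189.0, 143.0, 253.0, 201.0], 0.76), ([164.0, 212.0, 180.0, 231.0], 0.63), ([265.0, 193.0, 280.0, 215.0], 0.21)]
bracket [([193.0, 141.0, 247.0, 185.0], 0.83), ([264.0, 192.0, 280.0, 217.0], 0.74), ([163.0, 211.0, 181.0, 232.0], 0.71)]
clip_near_pin [([194.0, 139.0, 248.0, 188.0], 0.82), ([189.0, 142.0, 255.
[... 373 characters left out ...]
    445.2643017  188.91562946]
 [  0.           0.           1.        ]] 0.02354230202995391
roller_mid [([222.0, 280.0, 270.0, 317.0], 0.84), ([170.0, 199.0, 200.0, 229.0], 0.81), ([260.0, 154.0, 305.0, 196.0], 0.55)]
rest [([161.0, 208.0, 207.0, 245.0], 0.85), ([213.0, 155.0, 223.0, 176.0], 0.47)]
head [([260.0, 149.0, 306.0, 200.0], 0.57), ([265.0, 148.0, 294.0, 185.0], 0.29)]
bracket [([267.0, 148.0, 298.0, 187.0], 0.67)]
clip_near_pin [([271.0, 147.0, 296.0, 188.0], 0.56)]
clip_far [([268.0, 146.0, 295.0, 192.0], 0.93), ([172.0, 201.0, 201.0, 229.0], 0.51), ([211.0, 158.0, 223.0, 176.0], 0.32)]
carriage [([268.0, 148.0, 294.0, 188.0], 0.92), ([205.0, 176.0, 226.0, 196.0], 0.15)]
pin []
```

```bash
python3 - <<'E'
import cv2,numpy as np
a=cv2.imread("pics/scene0.png")[110:340,120:450]; b=cv2.imread("pics/side0.png")[110:340,120:450]
a=cv2.resize(a,None,fx=2.4,fy=2.4,interpolation=cv2.INTER_CUBIC)
b=cv2.resize(b,None,fx=2.4,fy=2.4,interpolation=cv2.INTER_CUBIC)
cv2.imwrite("pics/a.png",a);cv2.imwrite("pics/b.png",b)
E
```

```text
(no output)
```

View pics/a.png

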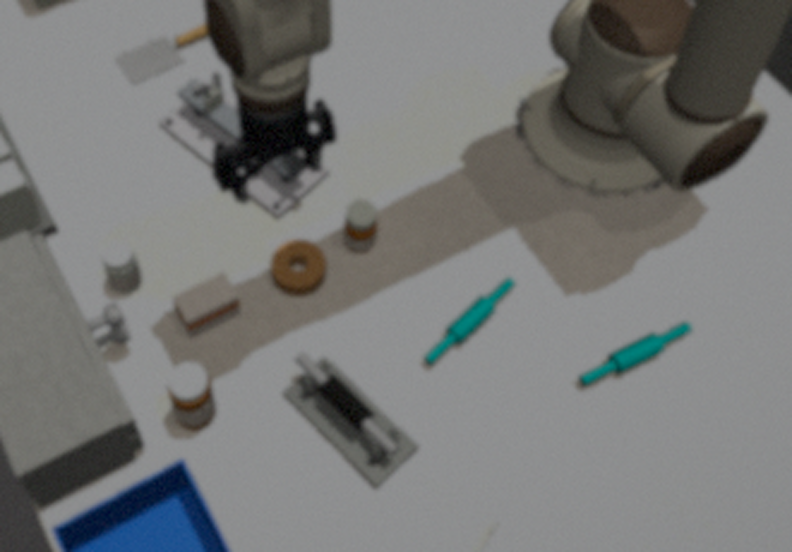

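View pics/b.png

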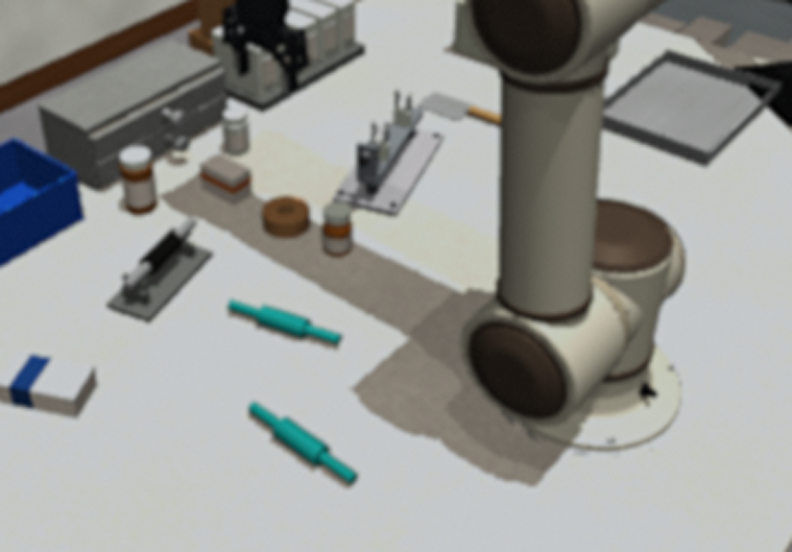

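The scene view shows the roller on its rest at crop (345,400), with the head partly under the gripper at (245,150). The side view shows the bracket block at (368,165), at the head's end nearest that camera. The turquoise look-alikes lie apart from both.

```bash
python3 - <<'E'
from h import *
cs=bot.camera("scene"); cd=bot.camera("side")
f=lambda p:(p[0]/2.4+120,p[1]/2.4+110)
print("roller ends scene",at_z(cs,f((303,358)),.048),at_z(cs,f((388,447)),.048), at_z(cs,f((345,400)),.05))
print("roller ends side",at_z(cd,f((192,225)),.048),at_z(cd,f((127,290)),.048))
print("head corners scene",[at_z(cs,f(p),.012).round(3) for p in [(163,122),(280,215),(327,173)]])
print("head corners side",[at_z(cd,f(p),.012).round(3) for p in [(336,200),(392,211),(443,135)]])
for n,p,z in [("a2",(192,420),0),("core",(298,275),0),("aj",(360,245),0),("cart",(207,315),0),("wj",(122,285),0)]: print(n,at_z(cs,f(p),z).round(3))
c=bot.camera("wrist"); save(c,"w0.png"); print(c["origin"],c["orientation"],c["mtx"],c["k1"])
E
```

```text
roller ends scene [0.59100216 0.13380625 0.048     ] [0.55876772 0.28615737 0.048     ] [0.57383485 0.2095407  0.05      ]
roller ends side [0.5877519  0.13566371 0.048     ] [0.54815628 0.29779012 0.048     ]
head corners scene [array([ 0.578, -0.325,  0.012]), array([ 0.504, -0.091,  0.012]), array([ 0.409, -0.122,  0.012])]
head corners side [array([ 0.496, -0.09 ,  0.012]), array([ 0.409, -0.123,  0.012]), array([ 0.477, -0.359,  0.012])]
a2 [0.744 0.119 0.   ]
core [0.526 0.001 0.   ]
aj [ 0.426  0.002 -0.   ]
cart [ 0.662 -0.005  0.   ]
wj [ 0.743 -0.104 -0.   ]
[0.55005633 0.06613046 0.37398245] [ 1.64660032e+02 -3.43003669e-02 -2.98195134e-02] [[315.37342952   0.         256.99207914]
 [  0.         315.37342952 195.34915003]
 [  0.           0.           1.        ]] -0.01932411458717082
```

View pics/w0.png

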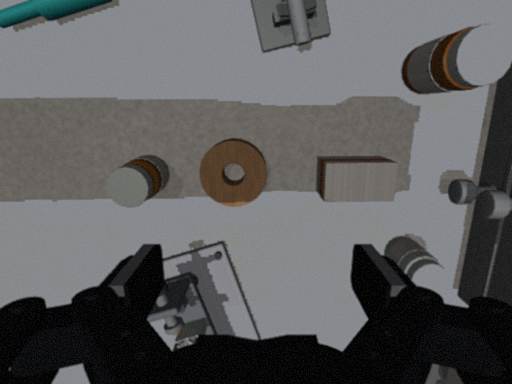

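The wrist view shows the core at (233,172), the rest's end at (295,20) and the head's pin-end corner at (220,245). Tool x/y/z map to world x/-z/y, and the camera sits on the tool's +z side. I'm moving over the roller for a near look.

```bash
python3 -m inch '[[[6,-5,40],[0,-0.05,0],85],[[12,-10,80],[0,-0.1,0],85],[[18,-15,120],[0,-0.15,0],85],[[23,-20,160],[0,-0.21,0],85],[[23,-20,160],[0,-0.21,0],85],[[23,-20,160],[0,-0.21,0],85]]'
cat > roll.py <<'E'
from h import *
def line_fit(c,name,box_pick=0):
    r=bot.cut_out(c,name); return r
E
python3 - <<'E'
from h import *
s=bot.get_obs(); print(s["ee_pos"],s["tcp_rot"])
c=bot.camera("wrist"); save(c,"w1.png")
for t in ["roller_mid","rest"]:
    for r in bot.cut_out(c,t)[:2]:
        m=r["region"]; v,u=np.nonzero(m); rect=cv2.minAreaRect(np.c_[u,v].astype(np.float32))
        print(t,r["confidence"],np.round(r["box"]),rect, [at_z(c,p,.048 if t[:2]=="ro" else .01).round(4) for p in list(cv2.boxPoints(rect))+[rect[0]]])
E
```

```text
time: 1.65
ee_pos: [0.5729, 0.1608, 0.251]
tcp_rot: [-90.0, 0.0, 12.1]
wrist_force: [0.5, -0.6, -0.4]
opening: 0.0849
[0.57294339 0.16079199 0.25097442] [-9.00145711e+01  2.91953320e-02  1.21143609e+01]
roller_mid 0.88 [  9.  97. 157. 131.] ((84.41716766357422, 112.79882049560547), (26.42000389099121, 147.3396759033203), 86.05481719970703) [array([0.3003, 0.1756, 0.048 ]), array([0.4535, 0.2179, 0.048 ]), array([0.4589, 0.1914, 0.048 ]), array([0.3026, 0.1478, 0.048 ]), array([0.3797, 0.1834, 0.048 ])]
roller_mid 0.85 [254.  40. 285. 206.] ((266.5, 122.0), (164.0, 29.0), 90.0) [array([0.5401, 0.29  , 0.048 ]), array([0.5686, 0.2961, 0.048 ]), array([0.608 , 0.1284, 0.048 ]), array([0.5755, 0.1214, 0.048 ]), array([0.5718, 0.2143, 0.048 ])]
rest 0.85 [234.  41. 298. 187.] ((266.0978088378906, 114.50979614257812), (146.5905303955078, 65.32203674316406), 88.60282135009766) [array([0.5162, 0.2903, 0.01  ]), array([0.5872, 0.3072, 0.01  ]), array([0.6322, 0.1445, 0.01  ]), array([0.5526, 0.1253, 0.01  ]), array([0.5709, 0.2214, 0.01  ])]
```

View pics/w1.png

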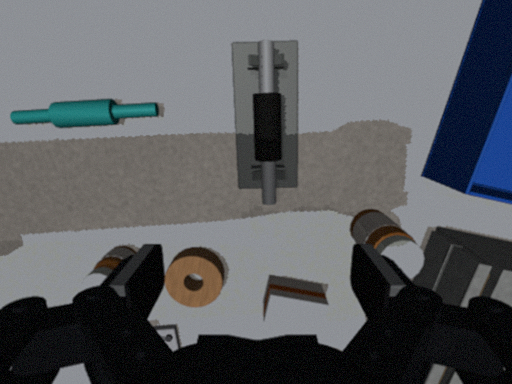

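The view shows the roller in the middle: shaft ends near (265,41) and (269,204), black sleeve at columns 254–281 and rows 93–160. The turquoise look-alike lies left of it.

```bash
python3 - <<'E'
from h import *
c=bot.camera("wrist")
m=None
for r in bot.cut_out(c,"roller_mid")[:4]:
    u=(r["box"][0]+r["box"][2])/2
    if 230<u<310: m=r["region"]
P=np.array([at_z(c,(u,v),.048)[:2] for v,u in zip(*np.nonzero(m))])
d=np.linalg.svd(P-P.mean(0),full_matrices=False)[2][0]; d*=np.sign(d[1])
t=(P-P.mean(0))@d; ctr=P.mean(0)+d*(t.min()+t.max())/2
print("mask axis",d,np.degrees(np.arctan2(-d[0],d[1])),ctr,t.max()-t.min())
a=at_z(c,(265.5,41),.05);b=at_z(c,(269.5,204),.048);print(a,b,(a+b)/2,np.linalg.norm(a-b),np.degrees(np.arctan2(-(a-b)[0],(a-b)[1])))
# dark sleeve
g=c["frame"].max(2)<45; g[:85]=0;g[170:]=0;g[:,:245]=0;g[:,290:]=0
v,u=np.nonzero(g); rect=cv2.minAreaRect(np.c_[u,v].astype(np.float32)); print(rect, [at_z(c,p,.055).round(4) for p in [rect[0],((u.min()+u.max())/2,v.min()),((u.min()+u.max())/2,v.max())]])
s=bot.get_obs(); T=np.array(s["ee_pos"]); print(T,R.from_euler('xyz',s["tcp_rot"],degrees=True).as_matrix().T.round(3).tolist())
E
```

```text
mask axis [-0.23904577  0.9710083 ] 13.830228050937045 [0.57338945 0.20839857] 0.1724493438050433
[0.55404918 0.28991359 0.05      ] [0.59508859 0.12372896 0.048     ] [0.57456889 0.20682127 0.049     ] 0.17118868361409564 13.871689169882647
((267.5, 129.5), (79.0, 33.0), 90.0) [array([0.5745, 0.2055, 0.055 ]), array([0.566 , 0.2443, 0.055 ]), array([0.5836, 0.1642, 0.055 ])]
[0.57297783 0.15892516 0.25139872] [[0.978, 0.207, 0.0], [0.0, -0.0, -1.0], [-0.207, 0.978, -0.0]]
```

```bash
python3 -m inch '[[[5,40,23],[0,-0.015,0],85],[[11,80,47],[0,-0.03,0],85],[[11,120,47],[0,-0.03,0],85],[[11,130,47],[0,-0.03,0],85],[[11,130,47],[0,-0.03,0],85]]' 60
python3 - <<'E'
from h import *
c=bot.camera("wrist"); save(c,"w2.png")
for r in bot.cut_out(c,"roller_mid")[:3]:
    m=r["region"]; print(r["box"],r["confidence"])
    P=np.array([at_z(c,(u,v),.048)[:2] for v,u in zip(*np.nonzero(m))])
    d=np.linalg.svd(P-P.mean(0),full_matrices=False)[2][0]; d*=np.sign(d[1])
    t=(P-P.mean(0))@d; ctr=P.mean(0)+d*(t.min()+t.max())/2
    print("mask axis",np.degrees(np.arctan2(-d[0],d[1])),ctr,t.max()-t.min())
g=c["frame"].max(2)<45
n,l,st,ce=cv2.connectedComponentsWithStats(g.astype(np.uint8))
for i in range(1,n):
    if st[i,4]>300: print(st[i],ce[i],at_z(c,ce[i],.055))
s=bot.get_obs(); print(s["ee_pos"],s["tcp_rot"])
E
```

```text
time: 2.4
ee_pos: [0.5733, 0.2062, 0.1205]
tcp_rot: [-90.0, 0.1, 13.6]
wrist_force: [-0.6, -0.4, 1.5]
opening: 0.0852
[238.2, 73.1, 282.0, 311.4] 0.92
mask axis 13.773229942258547 [0.57382409 0.20716296] 0.1751046403251207
[51.6, 361.5, 84.6, 382.5] 0.48
mask axis -38.02707085325084 [0.45202575 0.02111012] 0.033954314259425716
[ 26 147  21  35 317] [ 34.2807571  164.19242902] [0.42003027 0.20072224 0.055     ]
[ 235  150   49  105 4347] [258.82401656 202.90292156] [0.57349644 0.20988419 0.055     ]
[    0   244   512   140 38033] [254.87463519 337.84111167] [0.59660655 0.10164987 0.055     ]
[0.57490419 0.20671285 0.12378189] [-89.99226279  -0.15168038  13.58970383]
```

View pics/w2.png

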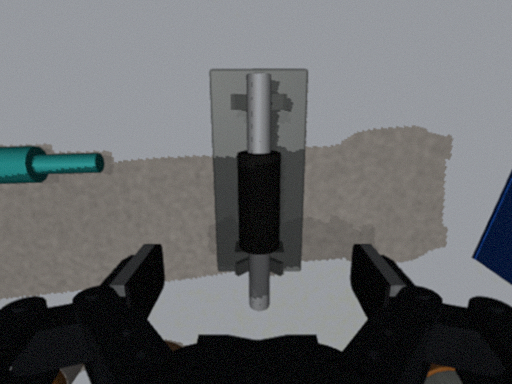

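The roller stands upright in the view at column 259, rows 73–310, and its measured centre (0.5738,0.2072) matches the TCP. I'm descending and gripping.

```bash
python3 -m inch '[[[0,30,0],[0,0,0],85],[[0,60,0],[0,0,0],85],[[0,80,0],[0,0,0],85],[[0,92,0],[0,0,0],85],[[0,95,0],[0,0,0],85],[[0,95,0],[0,0,0],60],[[0,95,0],[0,0,0],35],[[0,95,0],[0,0,0],20],[[0,95,0],[0,0,0],20],[[0,95,0],[0,0,0],20],[[0,95,0],[0,0,0],20],[[0,95,0],[0,0,0],20],[[0,95,0],[0,0,0],20],[[0,95,0],[0,0,0],20],[[0,95,0],[0,0,0],20]]' 60
```

```text
time: 4.0
ee_pos: [0.5744, 0.2067, 0.0298]
tcp_rot: [-90.0, -0.1, 13.6]
wrist_force: [-6.9, -2.2, 7.7]
opening: 0.0284
```

Gripped at 28.4 mm. I'm lifting, then moving to hover beside the head with the clips in the wrist view.

```bash
python3 -m inch '[[[0,-30,0],[0,0,0],20],[[0,-70,0],[0,0,0],20],[[0,-110,0],[0,0,0],20],[[0,-150,0],[0,0,0],20],[[-18,-175,-34],[0,-0.01,0],20],[[-38,-200,-70],[0,-0.02,0],20],[[-57,-220,-107],[0,-0.03,0],20],[[-76,-240,-143],[0,-0.04,0],20],[[-96,-240,-180],[0,-0.05,0],20],[[-116,-240,-216],[0,-0.06,0],20],[[-135,-240,-252],[0,-0.07,0],20],[[-154,-240,-288],[0,-0.07,0],20],[[-174,-240,-325],[0,-0.07,0],20],[[-194,-240,-362],[0,-0.07,0],20],[[-213,-240,-398],[0,-0.07,0],20],[[-232,-240,-434],[0,-0.07,0],20],[[-252,-240,-471],[0,-0.07,0],20],[[-252,-240,-471],[0,-0.07,0],20],[[-252,-240,-471],[0,-0.07,0],20]]'
python3 - <<'E'
from h import *
c=bot.camera("wrist"); save(c,"w3.png")
for t in ["bracket","head","clip_near_pin","clip_far","carriage","pin"]:
    print(t,[(np.round(d["box"],0).tolist(),round(d["confidence"],2)) for d in bot.search_frame(c,t)[:2]])
cv2.imwrite("pics/w3b.png",cv2.resize(c["frame"][:,:,::-1],(800,600),interpolation=cv2.INTER_CUBIC))
E
```

```text
time: 5.9
ee_pos: [0.4394, -0.3112, 0.2691]
tcp_rot: [-90.0, -0.1, 17.5]
wrist_force: [-0.6, 0.5, -2.2]
opening: 0.0282
bracket [([304.0, 0.0, 361.0, 217.0], 0.66)]
head [([272.0, 6.0, 370.0, 216.0], 0.72), ([302.0, 0.0, 361.0, 218.0], 0.4)]
clip_near_pin [([304.0, 0.0, 361.0, 217.0], 0.71)]
clip_far [([305.0, 0.0, 361.0, 215.0], 0.81)]
carriage [([304.0, 0.0, 362.0, 216.0], 0.94), ([273.0, 4.0, 371.0, 216.0], 0.46)]
pin [([330.0, 15.0, 345.0, 24.0], 0.51)]
```

View pics/w3b.png

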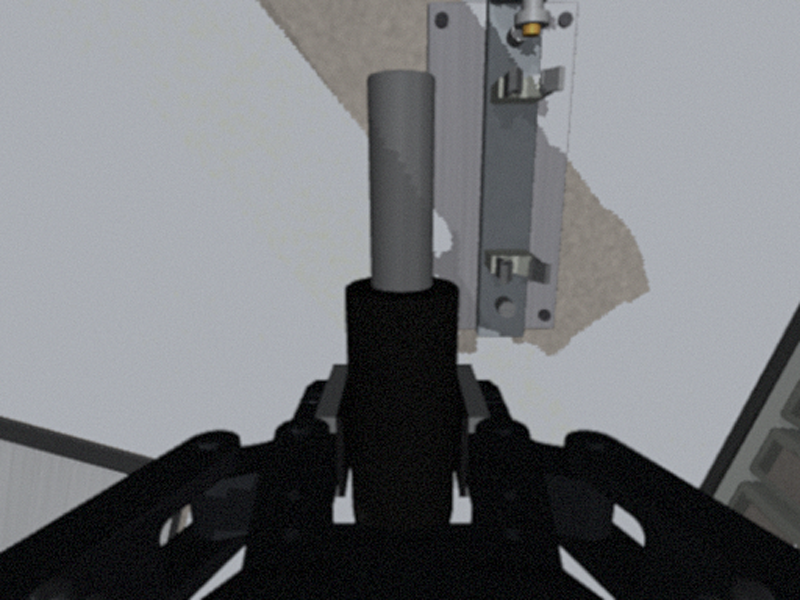

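The view shows the head right of the held roller. In the enlarged picture the near clip is at about (530,80), the far clip at (517,265), and the sleeve with its brass pin at (530,15), partly cut off. I'm moving 40 mm along the axis and zooming in.

```bash
python3 -m inch '[[[0,0,20],[0,0,0],20],[[0,0,40],[0,0,0],20],[[0,0,40],[0,0,0],20],[[0,0,40],[0,0,0],20]]'
python3 - <<'E'
from h import *
import pickle
c=bot.camera("wrist"); save(c,"w4.png"); pickle.dump({k:c[k] for k in ["frame","mtx","k1","origin","orientation"]},open("w4.pkl","wb"))
cv2.imwrite("pics/w4b.png",cv2.resize(c["frame"][0:240,255:400,::-1],None,fx=2.5*1,fy=2.5,interpolation=cv2.INTER_CUBIC))
s=bot.get_obs(); print(s["ee_pos"],s["tcp_rot"],c["origin"],c["orientation"])
E
```

```text
time: 6.65
ee_pos: [0.4283, -0.2713, 0.2698]
tcp_rot: [-90.1, -0.1, 17.8]
wrist_force: [0.1, -0.1, -0.9]
opening: 0.0282
[ 0.42837753 -0.27166535  0.26965936] [-90.04392582  -0.12681446  17.73351796] [ 0.40755763 -0.20831811  0.41247188] [164.59220435  -0.18072186  17.73651341]
```

View pics/w4b.png

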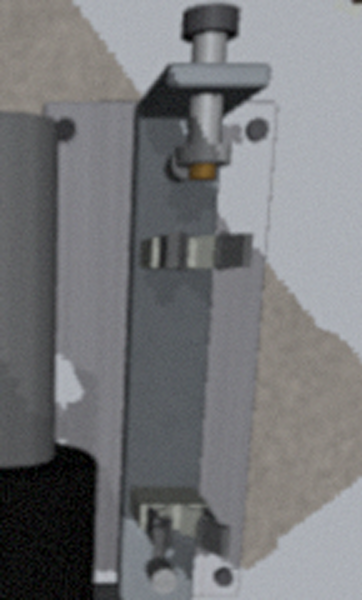

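```bash
python3 - <<'E'
from h import *
import pickle
c=pickle.load(open("w4.pkl","rb"))
f=lambda p:(p[0]/2.5+255,p[1]/2.5)
Q=lambda p,z:at_z(c,f(p),z)
pc={k:Q(p,.012) for k,p in dict(TL=(45,104),TR=(277,101),BR=(240,597),b1=(64,128),b2=(257,129),b3=(223,577)).items()}
for k,v in pc.items(): print(k,v.round(4))
def ang(a,b): d=b-a; return np.degrees(np.arctan2(-d[0],d[1]))
print("len",np.linalg.norm(pc["TR"]-pc["BR"]),"wid",np.linalg.norm(pc["TR"]-pc["TL"]),"ang",ang(pc["BR"],pc["TR"]),ang(pc["b3"],pc["b2"]),ang(pc["TL"],pc["TR"])+90)
print("head ctr",(pc["TL"]+pc["BR"])/2,(pc["b1"]+pc["b3"])/2)
bl=[Q(p,.057) for p in [(137,115),(125,520)]]; br=[Q(p,.057) for p in [(217,215),(203,470)]]
print("beam",bl,br,ang(bl[1],bl[0]),ang(br[1],br[0]))
a=ang(pc["b3"],pc["b2"]);u=np.array([-np.sin(np.radians(a)),np.cos(np.radians(a)),0]);n=np.array([u[1],-u[0],0])
o=(pc["TL"]+pc["BR"])/2
for k,p,z in [("beamL",(131,318),.057),("beamR",(210,340),.057),("sleeve L",(176,160),.1),("sleeve R",(230,160),.1),("sleeve end",(203,160),.1),("pin tip",(203,178),.1),("clipL",(142,250),.12),("clipR",(252,250),.12),("clip top",(200,235),.12),("clip bot",(200,268),.12),("brkt L",(175,72),.12),("brkt R",(271,72),.12),("knob",(211,20),.1),("farflap",(214,540),.12)]:
    v=Q(p,z)-o; print(k,"n %.1f u %.1f"%(1e3*v@n,1e3*v@u))
E
```

```text
TL [ 0.4035 -0.1302  0.012 ]
TR [ 0.5063 -0.0955  0.012 ]
BR [ 0.5843 -0.3328  0.012 ]
b1 [ 0.4153 -0.1374  0.012 ]
b2 [ 0.502  -0.1097  0.012 ]
b3 [ 0.5709 -0.3247  0.012 ]
len 0.2497294090608987 wid 0.10849211345966327 ang 18.190557300525196 17.774616965903107 18.654621056898335
head ctr [ 0.4938878  -0.23151612  0.012     ] [ 0.49310003 -0.23102655  0.012     ]
beam [array([ 0.44171034, -0.1312709 ,  0.057     ]), array([ 0.49732871, -0.29881632,  0.057     ])] [array([ 0.48803239, -0.15788901,  0.057     ]), array([ 0.52361361, -0.26482045,  0.057     ])] 18.364101068827818 18.404757065115408
beamL n -18.3 u 28.5
beamR n 17.4 u 19.0
sleeve L n -10.8 u 88.4
sleeve R n 9.3 u 88.5
sleeve end n -0.7 u 88.4
pin tip n -0.3 u 82.2
clipL n -25.4 u 55.8
clipR n 13.9 u 55.9
clip top n -5.0 u 61.0
clip bot n -4.3 u 49.7
brkt L n -16.7 u 113.7
brkt R n 15.9 u 113.9
knob n -0.7 u 135.2
farflap n 7.8 u -53.3
```

```bash
python3 - <<'E'
from h import *
import pickle
c=bot.camera("wrist"); s=bot.get_obs()
T=np.array(s["ee_pos"]); M=R.from_euler('xyz',s["tcp_rot"],degrees=True).as_matrix()
W=lambda x,y,z:T+M@np.array([x,y,z])
h=-bot.grip_point_offset
for off in (-.002,0,.002):
    print(off,"end top rim",proj(c,W(0,h-.008,.085+off)),"end bottom rim",proj(c,W(0,h+.008,.085+off)),"sides",proj(c,W(-.008,h,.085+off)),proj(c,W(.008,h,.085+off)),"sleeve edge top",proj(c,W(0,h-.015,.035+off)),"base sides",proj(c,W(-.008,h,.04)),proj(c,W(.008,h,.04)))
g=c["frame"].astype(int).sum(2)
print("col257",[(v,g[v,250:264].mean().round()) for v in range(36,56)])
print("slv",[(v,g[v,250:264].mean().round()) for v in range(174,192)])
for v in (70,100,130,160):print(v,np.argsort(-abs(np.diff(cv2.GaussianBlur(g[v].astype(np.float32)[None],(5,1),0)[0,225:290])))[:5]+225)
print(T,s["tcp_rot"])
ctr=np.array([.4935,-.2313]);a=np.radians(18.2);u=np.array([-np.sin(a),np.cos(a)]);tgt=ctr-.007*u-u*0
d=np.r_[tgt-T[:2],.15-T[2]]; print("tgt",tgt,"shift mm",(M.T@d*1e3).round(1),"turn",np.radians(18.2-s["tcp_rot"][2]))
E
```

```text
-0.002 end top rim [257.2475417   58.74858544] end bottom rim [257.17581669  65.0056633 ] sides [235.40749808  62.09555073] [279.00814835  62.10057017] sleeve edge top [257.25722935 204.43865767] base sides [237.28473327 176.84899219] [277.10072961 176.83969592]
0 end top rim [257.24852408  52.46278089] end bottom rim [257.17638989  59.53258493] sides [235.3145052   56.24439332] [279.1026241   56.25021293] sleeve edge top [257.25828772 199.12622075] base sides [237.28473327 176.84899219] [277.10072961 176.83969592]
0.002 end top rim [257.24951135  46.12130177] end bottom rim [257.17696546  54.01686572] sides [235.22101515  50.34473725] [279.1976037   50.35137014] sleeve edge top [257.25935306 193.76384321] base sides [237.28473327 176.84899219] [277.10072961 176.83969592]
col257 [(36, np.float64(394.0)), (37, np.float64(390.0)), (38, np.float64(394.0)), (39, np.float64(392.0)), (40, np.float64(398.0)), (41, np.float64(401.0)), (42, np.float64(408.0)), (43, np.float64(400.0)), (44, np.float64(358.0)), (45, np.float64(298.0)), (46, np.float64(289.0)), (47, np.float64(294.0)), (48, np.f
[... 225 characters left out ...]
5, np.float64(260.0)), (176, np.float64(257.0)), (177, np.float64(260.0)), (178, np.float64(259.0)), (179, np.float64(258.0)), (180, np.float64(259.0)), (181, np.float64(259.0)), (182, np.float64(257.0)), (183, np.float64(260.0)), (184, np.float64(261.0)), (185, np.float64(249.0)), (186, np.float64(181.0)), (187, np.float64(74.0)), (188, np.float64(11.0)), (189, np.float64(14.0)), (190, np.float64(20.0)), (191, np.float64(25.0))]
70 [234 277 235 278 233]
100 [235 234 236 277 276]
130 [236 235 237 277 276]
160 [236 276 237 277 235]
[ 0.42834192 -0.27187252  0.26945489] [-90.02578506  -0.11170847  17.70756817]
tgt [ 0.49568634 -0.2379498 ] shift mm [ 74.2 119.6  11.9] turn 0.008594556769199815
```

```bash
python3 - <<'E'
from h import *
from scipy.optimize import fsolve
c=bot.camera("wrist"); s=bot.get_obs()
T=np.array(s["ee_pos"]); M=R.from_euler('xyz',s["tcp_rot"],degrees=True).as_matrix()
W=lambda x,y,z:T+M@np.array([x,y,z])
def res(p,t):
    h,o=p; pt=lambda y,z:proj(c,W(0,h+y*np.cos(t)-z*np.sin(t),o+z*np.cos(t)+y*np.sin(t)))[1]
    return [pt(-.008,.085)-44.3,pt(-.015,.035)-186.5]
for t in np.radians([-2,-1,0,1,2]): print(np.degrees(t),fsolve(res,[-.0187,0],args=(t,))*1e3)
E
```

```text
-2.0 [-16.3157986   3.1776844]
-1.0 [-14.98800217   3.24948092]
0.0 [-13.69913549   3.340476  ]
1.0 [-12.44959119   3.45064192]
2.0 [-11.23974987   3.57994513]
```

The roller sits about 2–3 mm forward of the TCP in the grip. The seat is at about (0.4935,-0.2313) with its axis at 18.2°, and the sleeve end is about 88 mm from it. I'm going above the seat with the roller's middle about 7 mm back from the pin.

```bash
python3 -m inch '[[[25,0,3],[0,-0.004,0],20],[[50,0,6],[0,-0.0086,0],20],[[74,0,9],[0,-0.0086,0],20],[[74,40,9],[0,-0.0086,0],20],[[74,80,9],[0,-0.0086,0],20],[[74,110,9],[0,-0.0086,0],20],[[74,115,9],[0,-0.0086,0],20],[[74,115,9],[0,-0.0086,0],20],[[74,115,9],[0,-0.0086,0],20]]'
python3 - <<'E'
from h import *
s=bot.get_obs(); print(s["ee_pos"],s["tcp_rot"],s["wrist_force"])
a=bot.camera("wrist"); b=bot.camera("side"); d=bot.camera("scene")
for c,n in ((a,"w5"),(b,"s5"),(d,"c5")): save(c,n+".png")
f=lambda c,b:cv2.resize(c["frame"][b[1]:b[3],b[0]:b[2],::-1],(400,300),interpolation=cv2.INTER_CUBIC)
z=cv2.resize(a["frame"][0:270,110:400,::-1],(400,600)); 
cv2.imwrite("pics/m5.png",np.hstack([z,np.vstack([f(b,(240,130,320,190)),f(d,(170,130,270,205))])]))
E
```

```text
time: 7.7
ee_pos: [0.4969, -0.2414, 0.1564]
tcp_rot: [-90.1, -0.2, 18.2]
wrist_force: [0.0, 0.1, -1.4]
opening: 0.0285
[ 0.49693644 -0.24142563  0.15641319] [-90.10398698  -0.1981874   18.16705255] [ 0.0348624   0.05854475 -1.43744319]
```

View pics/m5.png

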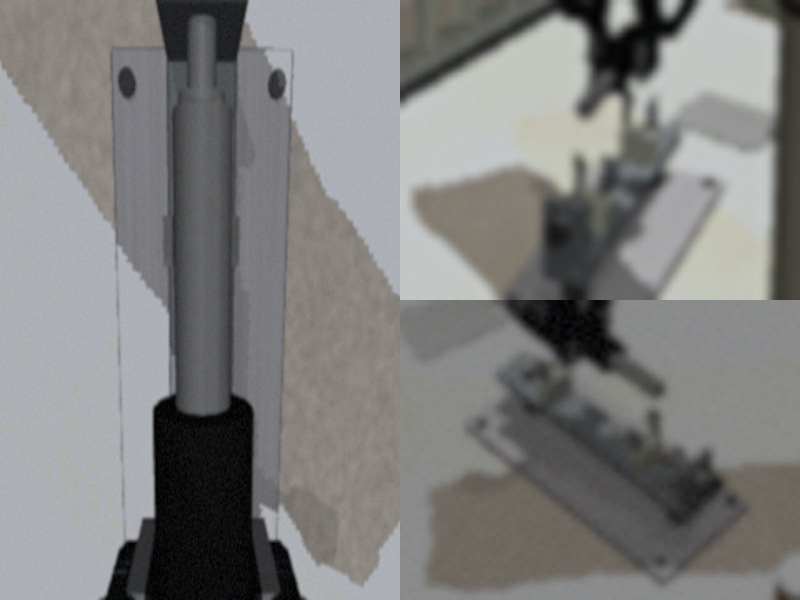

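The roller is centred over the clips: shaft at column 203 of the left panel, clip tips at 165/238, plate edges at 111/293. In the scene crop the shaft may be tilted, so I'm measuring that in the full-resolution picture.

```bash
python3 - <<'E'
from h import *
s=bot.get_obs()
T=np.array(s["ee_pos"]); M=R.from_euler('xyz',s["tcp_rot"],degrees=True).as_matrix()
W=lambda x,y,z:T+M@np.array([x,y,z])
out=[]
for n in ("scene","side"):
    c=bot.camera(n)
    for t in (0,3,6,-3):
        t=np.radians(t)
        print(n,np.degrees(t),[proj(c,W(0,-.0165-z*np.sin(t),.0025+z*np.cos(t))).round(1).tolist() for z in (-.085,.04,.085)])
    p=proj(c,W(0,-.0165,.06)).astype(int)
    im=cv2.resize(c["frame"][p[1]-19:p[1]+19,p[0]-25:p[0]+25,::-1],None,fx=8,fy=8,interpolation=cv2.INTER_CUBIC)
    for t,col in ((0,(0,255,0)),(4,(0,0,255)),(-4,(255,0,0))):
        t=np.radians(t); q=[proj(c,W(0,-.0165-z*np.sin(t),.0025+z*np.cos(t))) for z in (.04,.085)]
        q=[tuple(((x-[p[0]-25,p[1]-19]+.5)*8).astype(int).tolist()) for x in q]; cv2.line(im,q[0],q[1],col,1)
    out.append(im)
cv2.imwrite("pics/m6.png",np.hstack(out))
E
```

```text
scene 0.0 [[197.6, 125.6], [224.5, 145.2], [234.6, 152.5]]
scene 3.0000000000000004 [[197.7, 126.5], [224.4, 144.8], [234.5, 151.6]]
scene 6.000000000000001 [[197.9, 127.5], [224.4, 144.3], [234.4, 150.7]]
scene -3.0000000000000004 [[197.4, 124.7], [224.5, 145.6], [234.6, 153.4]]
side 0.0 [[291.7, 132.1], [281.2, 146.6], [277.1, 152.3]]
side 3.0000000000000004 [[291.6, 133.1], [281.2, 146.1], [277.1, 151.2]]
side 6.000000000000001 [[291.5, 134.1], [281.2, 145.6], [277.2, 150.1]]
side -3.0000000000000004 [[291.7, 131.1], [281.1, 147.1], [277.1, 153.3]]
```

View pics/m6.png

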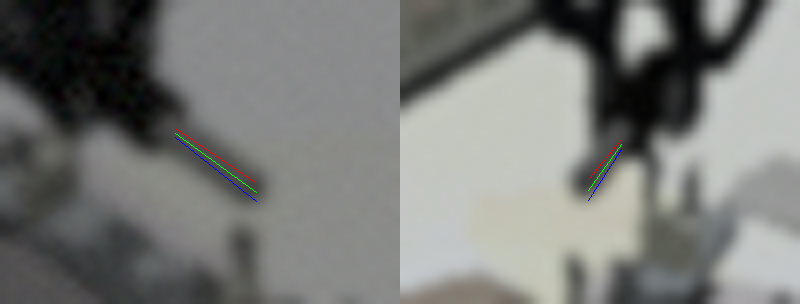

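The tilt is about 0–2° and the roller lies parallel to the level prediction. I'm descending to just above the flares, then pressing in small steps while watching the force.

```bash
python3 -m inch '[[[0,20,1],[0,0,0],20],[[0,40,1],[0,0,0],20],[[0,48,1],[0,0,0],20],[[0,50,1],[0,0,0],20],[[0,50,1],[0,0,0],20],[[0,50,1],[0,0,0],20]]' 80; python3 -m inch '[[[0,1,0],[0,0,0],20],[[0,2,0],[0,0,0],20],[[0,3,0],[0,0,0],20],[[0,4,0],[0,0,0],20],[[0,5,0],[0,0,0],20],[[0,6,0],[0,0,0],20],[[0,6,0],[0,0,0],20]]';
```

```text
time: 8.55
ee_pos: [0.497, -0.2404, 0.1067]
tcp_rot: [-90.1, -0.2, 18.2]
wrist_force: [0.1, -0.2, -1.3]
opening: 0.028
time: 9.25
ee_pos: [0.4969, -0.2404, 0.1005]
tcp_rot: [-90.1, -0.2, 18.2]
wrist_force: [-0.5, 0.1, -2.5]
opening: 0.0278
```

```bash
python3 -m inch '[[[0,1,0],[0,0,0],20],[[0,2,0],[0,0,0],20],[[0,3,0],[0,0,0],20],[[0,4,0],[0,0,0],20],[[0,5,0],[0,0,0],20],[[0,6,0],[0,0,0],20],[[0,6,0],[0,0,0],20]]'
```

```text
time: 9.95
ee_pos: [0.4969, -0.2405, 0.0945]
tcp_rot: [-90.1, -0.2, 18.2]
wrist_force: [-3.6, -1.3, 2.6]
opening: 0.0279
```

Contact has come with a sideways force of about -3.8 N across the head, so I'm easing 1 mm towards -x while pressing on.

```bash
python3 -m inch '[[[-0.5,0,0],[0,0,0],20],[[-1,0,0],[0,0,0],20],[[-1,1,0],[0,0,0],20],[[-1,2,0],[0,0,0],20],[[-1,3,0],[0,0,0],20],[[-1,3,0],[0,0,0],20]]'; python3 -m inch '[[[0,1,0],[0,0,0],20],[[0,2,0],[0,0,0],20],[[0,3,0],[0,0,0],20],[[0,3,0],[0,0,0],20]]'
```

```text
time: 10.55
ee_pos: [0.4961, -0.2408, 0.0914]
tcp_rot: [-90.1, -0.2, 18.2]
wrist_force: [-2.1, -0.7, 3.0]
opening: 0.0278
time: 10.95
ee_pos: [0.4961, -0.2408, 0.0884]
tcp_rot: [-90.1, -0.2, 18.2]
wrist_force: [-3.0, -0.3, 4.1]
opening: 0.0282
```

```bash
python3 -m inch '[[[-0.5,0.5,0],[0,0,0],20],[[-1,1,0],[0,0,0],20],[[-1.5,2,0],[0,0,0],20],[[-1.5,3,0],[0,0,0],20],[[-1.5,4,0],[0,0,0],20],[[-1.5,4,0],[0,0,0],20]]'; python3 -m inch '[[[0,1,0],[0,0,0],20],[[0,2,0],[0,0,0],20],[[0,3,0],[0,0,0],20],[[0,4,0],[0,0,0],20],[[0,4,0],[0,0,0],20]]'
```

```text
time: 11.55
ee_pos: [0.4954, -0.2412, 0.0847]
tcp_rot: [-90.2, -0.3, 18.2]
wrist_force: [2.6, 2.3, 4.8]
opening: 0.0281
time: 12.05
ee_pos: [0.4959, -0.2412, 0.0811]
tcp_rot: [-90.2, -0.4, 18.2]
wrist_force: [0.5, -0.4, 6.8]
opening: 0.0279
```

Lateral force is now near zero. I'm continuing in 2 mm steps.

```bash
python3 -m inch '[[[0,1,0],[0,0,0],20],[[0,2,0],[0,0,0],20],[[0,3,0],[0,0,0],20],[[0,3,0],[0,0,0],20]]'; python3 -m inch '[[[0,1,0],[0,0,0],20],[[0,2,0],[0,0,0],20],[[0,2,0],[0,0,0],20]]'
```

```text
time: 12.45
ee_pos: [0.4961, -0.2412, 0.0785]
tcp_rot: [-90.2, -0.4, 18.2]
wrist_force: [-1.9, 0.5, 7.9]
opening: 0.0275
time: 12.75
ee_pos: [0.4962, -0.2413, 0.0771]
tcp_rot: [-90.3, -0.4, 18.2]
wrist_force: [-1.0, -0.1, 8.4]
opening: 0.0283
```

```bash
python3 -m inch '[[[0,1,0],[0,0,0],20],[[0,2,0],[0,0,0],20],[[0,2,0],[0,0,0],20]]'
```

```text
time: 13.05
ee_pos: [0.4964, -0.2414, 0.0757]
tcp_rot: [-90.3, -0.5, 18.2]
wrist_force: [-2.2, -0.0, 9.5]
opening: 0.028
```

```bash
python3 -m inch '[[[0,1,0],[0,0,0],20],[[0,1.5,0],[0,0,0],20],[[0,1.5,0],[0,0,0],20]]'; python3 -m inch '[[[0,1,0],[0,0,0],20],[[0,1.5,0],[0,0,0],20],[[0,1.5,0],[0,0,0],20]]'
```

```text
time: 13.35
ee_pos: [0.4966, -0.2416, 0.0749]
tcp_rot: [-90.3, -0.5, 18.2]
wrist_force: [-2.5, 0.2, 9.2]
opening: 0.0274
time: 13.65
ee_pos: [0.4967, -0.2417, 0.0741]
tcp_rot: [-90.4, -0.6, 18.2]
wrist_force: [-2.2, 0.1, 10.6]
opening: 0.0277
```

```bash
python3 -m inch '[[[0,1,0],[0,0,0],20],[[0,2,0],[0,0,0],20],[[0,2,0],[0,0,0],20]]'; python3 -m inch '[[[0,1,0],[0,0,0],20],[[0,2,0],[0,0,0],20],[[0,2,0],[0,0,0],20]]'
```

```text
time: 13.95
ee_pos: [0.497, -0.2419, 0.0728]
tcp_rot: [-90.4, -0.6, 18.2]
wrist_force: [-1.5, 0.0, 10.1]
opening: 0.0278
time: 14.25
ee_pos: [0.4972, -0.2422, 0.0714]
tcp_rot: [-90.5, -0.6, 18.3]
wrist_force: [-1.5, 0.2, 6.5]
opening: 0.0281
```

The force dropped from 10.1 to 6.5 N, which looks like the snap. I'm holding to let it settle, then checking.

```bash
python3 -m inch '[[[0,0.5,0],[0,0,0],20],[[0,0.5,0],[0,0,0],20],[[0,0.5,0],[0,0,0],20]]'
python3 - <<'E'
from h import *
s=bot.get_obs(); print(s["ee_pos"],s["tcp_rot"],s["wrist_force"],s["torque"])
a=bot.camera("wrist"); d=bot.camera("scene"); b=bot.camera("side")
for c,n in ((a,"w7"),(b,"s7"),(d,"c7")): save(c,n+".png")
f=lambda c,b:cv2.resize(c["frame"][b[1]:b[3],b[0]:b[2],::-1],(400,300),interpolation=cv2.INTER_CUBIC)
z=cv2.resize(a["frame"][0:300,150:350,::-1],(400,600),interpolation=cv2.INTER_CUBIC)
cv2.imwrite("pics/m7.png",np.hstack([z,np.vstack([f(b,(250,130,310,175)),f(d,(180,130,260,190))])]))
E
```

```text
time: 14.55
ee_pos: [0.4968, -0.2423, 0.0709]
tcp_rot: [-90.5, -0.6, 18.2]
wrist_force: [-4.4, -0.4, 5.1]
opening: 0.0281
[ 0.49677774 -0.24226487  0.0708748 ] [-90.46599128  -0.58163935  18.23449583] [-4.40700171 -0.36539321  5.07724105] [-0.07284582  0.8395316  -0.2416486 ]
```

View pics/m7.png

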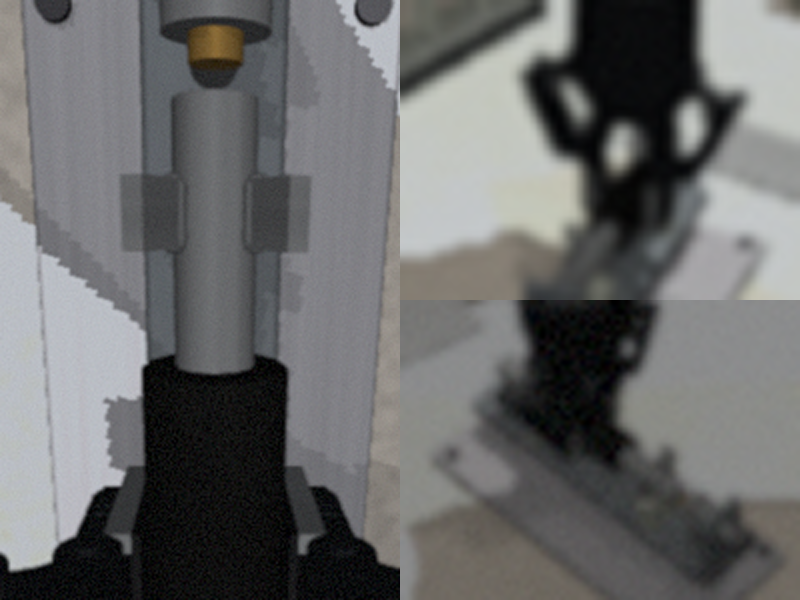

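The near clip's lips (columns 185/247) close over the shaft (172–257), the shaft end is at row 90, and the brass pin stands clear at row 70. The force matches a carriage about 10 mm down with the roller fully seated. A slight extra press should show just the plain spring slope if both ends are home.

```bash
python3 -m inch '[[[-0.5,1,0],[0,0,0],20],[[-1,2,0],[0,0,0],20],[[-1,3,0],[0,0,0],20],[[-1,4,0],[0,0,0],20],[[-1,4,0],[0,0,0],20],[[-1,4,0],[0,0,0],20]]'; python3 -m inch '[[[0,1,0],[0,0,0],20],[[0,2,0],[0,0,0],20],[[0,3,0],[0,0,0],20],[[0,3,0],[0,0,0],20],[[0,3,0],[0,0,0],20]]'
```

```text
time: 15.3
ee_pos: [0.4965, -0.2424, 0.0674]
tcp_rot: [-90.5, -0.7, 18.2]
wrist_force: [0.7, 1.3, 6.6]
opening: 0.028
time: 15.8
ee_pos: [0.4966, -0.2424, 0.0649]
tcp_rot: [-90.5, -0.7, 18.2]
wrist_force: [-3.1, 0.2, 8.1]
opening: 0.0276
```

The plain spring slope and height agree (carriage about 17.5 mm, axis about 82.4 mm), so it is seated. I'm easing up now to let the carriage rise.

```bash
python3 -m inch '[[[0,-2,0],[0,0,0],20],[[0,-4,0],[0,0,0],20],[[0,-6,0],[0,0,0],20],[[0,-8,0],[0,0,0],20],[[0,-10,0],[0,0,0],20],[[0,-12,0],[0,0,0],20],[[0,-14,0],[0,0,0],20],[[0,-14,0],[0,0,0],20],[[0,-14,0],[0,0,0],20]]'
```

```text
time: 16.7
ee_pos: [0.4965, -0.2424, 0.0789]
tcp_rot: [-90.5, -0.7, 18.2]
wrist_force: [0.5, -1.0, 1.4]
opening: 0.028
```

```bash
python3 -m inch '[[[0,-1,0],[0,0,0],20],[[0,-2,0],[0,0,0],20],[[0,-3,0],[0,0,0],20],[[0,-3,0],[0,0,0],20],[[0,-3,0],[0,0,0],20]]'
python3 - <<'E'
from h import *
s=bot.get_obs(); print(s["wrist_force"],s["torque"])
c=bot.camera("wrist"); save(c,"w8.png")
cv2.imwrite("pics/m8.png",cv2.resize(c["frame"][0:300,130:370,::-1],(480,600),interpolation=cv2.INTER_CUBIC))
E
```

```text
time: 17.2
ee_pos: [0.4965, -0.2424, 0.0819]
tcp_rot: [-90.5, -0.7, 18.2]
wrist_force: [1.6, -1.0, 0.8]
opening: 0.0279
[ 1.60585395 -0.95035638  0.75435364] [-0.12317612 -0.24768086 -0.40549579]
```

View pics/m8.png

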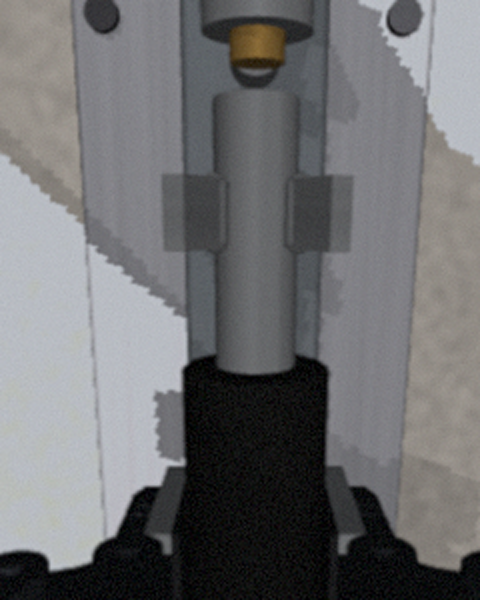

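Near clip seated with the carriage up. The shaft end is at row 92 and the pin tip at row 68, so the gap is about 5–6 mm. I'm sliding toward the pin now.

```bash
python3 -m inch '[[[0,0,1],[0,0,0],20],[[0,0,2],[0,0,0],20],[[0,0,3],[0,0,0],20],[[0,0,4],[0,0,0],20],[[0,0,4],[0,0,0],20]]'; python3 -m inch '[[[0,0,0.5],[0,0,0],20],[[0,0,1],[0,0,0],20],[[0,0,1.5],[0,0,0],20],[[0,0,2],[0,0,0],20],[[0,0,2],[0,0,0],20]]'
python3 - <<'E'
from h import *
s=bot.get_obs();u=np.array([-np.sin(np.radians(18.2)),np.cos(np.radians(18.2))]);print((np.array(s["ee_pos"])[:2]-[.4935,-.2313])@u,np.array(s["wrist_force"])[:2]@u)
E
```

```text
time: 17.75
ee_pos: [0.4952, -0.2385, 0.0819]
tcp_rot: [-90.5, -0.7, 18.2]
wrist_force: [1.6, -2.2, 0.6]
opening: 0.0279
time: 18.25
ee_pos: [0.4946, -0.2365, 0.0819]
tcp_rot: [-90.5, -0.7, 18.2]
wrist_force: [2.4, -3.2, 1.3]
opening: 0.028
-0.005307847680229042 -3.831356330903489
```

```bash
python3 -m inch '[[[0,0,0.5],[0,0,0],20],[[0,0,1],[0,0,0],20],[[0,0,1.5],[0,0,0],20],[[0,0,2],[0,0,0],20],[[0,0,2],[0,0,0],20]]'; python3 -m inch '[[[0,0,0.5],[0,0,0],20],[[0,0,1],[0,0,0],20],[[0,0,1],[0,0,0],20]]'
python3 - <<'E'
from h import *
c=bot.camera("wrist"); save(c,"w9.png")
g=c["frame"].astype(int); print("R-B col 256:",[(v,int((g[v,252:262,0]-g[v,252:262,2]).mean()),int(g[v,252:262].mean())) for v in range(8,48,2)])
E
```

```text
time: 18.75
ee_pos: [0.494, -0.2345, 0.0819]
tcp_rot: [-90.5, -0.7, 18.2]
wrist_force: [1.8, -3.5, 1.1]
opening: 0.028
time: 19.05
ee_pos: [0.4936, -0.2336, 0.0819]
tcp_rot: [-90.5, -0.7, 18.2]
wrist_force: [0.8, -3.8, 0.7]
opening: 0.0277
R-B col 256: [(8, -4, 109), (10, -3, 109), (12, -3, 109), (14, -3, 111), (16, -2, 110), (18, -3, 108), (20, -4, 111), (22, -4, 112), (24, -3, 112), (26, -4, 112), (28, -3, 112), (30, -4, 112), (32, -4, 113), (34, -4, 112), (36, -4, 113), (38, -3, 101), (40, -1, 44), (42, 51, 68), (44, 31, 90), (46, -5, 105)]
```

```bash
python3 -m inch '[[[0,0,0.5],[0,0,0],20],[[0,0,1],[0,0,0],20],[[0,0,1],[0,0,0],20]]'; python3 -m inch '[[[0,0,0.5],[0,0,0],20],[[0,0,1],[0,0,0],20],[[0,0,1],[0,0,0],20]]'
python3 - <<'E'
from h import *
c=bot.camera("wrist"); save(c,"w9.png")
g=c["frame"].astype(int); print("R-B col 256:",[(v,int((g[v,252:262,0]-g[v,252:262,2]).mean()),int(g[v,252:262].mean())) for v in range(36,54,1)])
E
```

```text
time: 19.4
ee_pos: [0.4934, -0.2326, 0.0819]
tcp_rot: [-90.5, -0.7, 18.2]
wrist_force: [2.7, -4.8, 0.4]
opening: 0.0279
time: 19.7
ee_pos: [0.4933, -0.2325, 0.0822]
tcp_rot: [-90.6, -0.7, 18.2]
wrist_force: [2.9, -8.0, 1.1]
opening: 0.028
R-B col 256: [(36, -4, 112), (37, -4, 113), (38, -4, 113), (39, -3, 112), (40, -4, 113), (41, -3, 112), (42, -4, 97), (43, -3, 68), (44, -2, 66), (45, -2, 86), (46, -3, 96), (47, -3, 102), (48, -3, 103), (49, -3, 106), (50, -3, 107), (51, -3, 106), (52, -3, 107), (53, -4, 106)]
```

The position stalled and the force rose to about 8.5 N along the axis, with no brass visible any more: the pin is flush. I'm releasing.

```bash
python3 -m inch '[[[0,0,0],[0,0,0],35],[[0,0,0],[0,0,0],45],[[0,0,0],[0,0,0],60],[[0,0,0],[0,0,0],75],[[0,0,0],[0,0,0],75],[[0,0,0],[0,0,0],75],[[0,0,0],[0,0,0],75],[[0,-5,0],[0,0,0],75],[[0,-15,0],[0,0,0],75],[[0,-30,0],[0,0,0],75],[[0,-60,0],[0,0,0],75],[[0,-90,0],[0,0,0],75],[[0,-120,0],[0,0,0],75],[[0,-150,0],[0,0,0],75],[[0,-150,0],[0,0,0],75],[[0,-150,0],[0,0,0],75]]'; python3 -m inch '[[[0,0,-40],[0,0,0],75],[[0,0,-80],[0,0,0],75],[[0,0,-100],[0,0,0],75],[[0,0,-100],[0,0,0],75],[[0,0,-100],[0,0,0],75]]'
python3 - <<'E'
from h import *
c=bot.camera("wrist"); save(c,"w10.png"); s=bot.get_obs(); print(s["wrist_force"])
cv2.imwrite("pics/m10.png",cv2.resize(c["frame"][0:260,170:370,::-1],(460,598),interpolation=cv2.INTER_CUBIC))
E
```

```text
time: 21.35
ee_pos: [0.4914, -0.2318, 0.2337]
tcp_rot: [-90.7, -0.8, 18.2]
wrist_force: [0.5, 0.3, -0.6]
opening: 0.075
time: 21.85
ee_pos: [0.5222, -0.3267, 0.2339]
tcp_rot: [-90.6, -0.8, 18.2]
wrist_force: [-0.3, -0.7, 0.2]
opening: 0.0749
[ 0.01380566  0.03767606 -0.0278665 ]
```

View pics/m10.png

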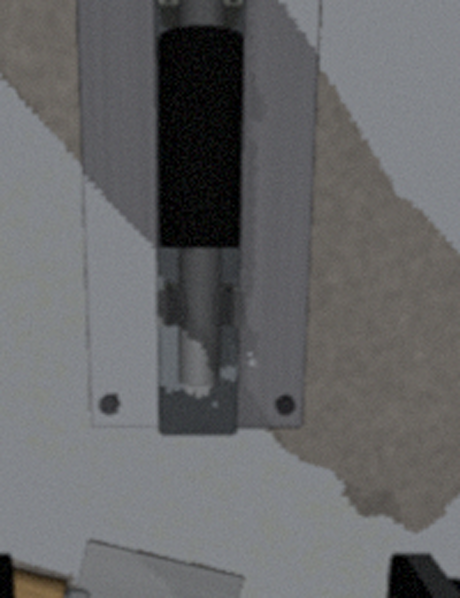

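The far end is in its clip too: sleeve straight at rows 30–245, clip lips over the shaft at row 300. As a numerical last check, I'm moving 60 mm back toward the pin and measuring the shaft end and any brass.

```bash
python3 -m inch '[[[0,0,40],[0,0,0],75],[[0,0,60],[0,0,0],75],[[0,0,60],[0,0,0],75],[[0,0,60],[0,0,0],75]]'
python3 - <<'E'
from h import *
c=bot.camera("wrist"); g=c["frame"].astype(int)
a=np.radians(18.2);u=np.array([-np.sin(a),np.cos(a)]);n=np.array([u[1],-u[0]]);ctr=np.array([.4935,-.2313])
br=(g[:,:,0]-g[:,:,2]>30)
w=lambda U,N,z:proj(c,[*(ctr+u*U+n*N),z])
p=w(.086,0,.1).astype(int); print("pin px",p,"brass count",br[p[1]-20:p[1]+25,p[0]-15:p[0]+15].sum())
for r in bot.cut_out(c,"roller_mid")[:2]:
    v,x=np.nonzero(r["region"]); P=np.array([(at_z(c,(i,j),.1)[:2]-ctr) for j,i in zip(v,x)])
    U=P@u;N=P@n; print(r["confidence"],r["box"],"u",U.min(),U.max(),"n mean",N.mean(),"tilt",np.polyfit(U,N,1)[0])
d=cv2.morphologyEx((c["frame"].max(2)<45).astype(np.uint8),cv2.MORPH_OPEN,np.ones((3,3)))
k,l,st,ce=cv2.connectedComponentsWithStats(d); 
for i in range(1,k):
    if st[i,4]>600:
        x,y,ww,hh=st[i,:4]; A=at_z(c,(x+ww/2,y),.115)[:2]-ctr;B=at_z(c,(x+ww/2,y+hh),.115)[:2]-ctr; print(st[i],"u",A@u,B@u,"n",A@n,B@n)
print("shaft/sleeve luminance along axis z=.108:",[(U,int(g[tuple(w(U/1e3,0,.108).round().astype(int)[::-1])].mean())) for U in range(76,98,2)])
E
```

```text
time: 22.3
ee_pos: [0.5034, -0.2684, 0.2344]
tcp_rot: [-90.7, -0.8, 18.3]
wrist_force: [-0.4, -0.4, 1.3]
opening: 0.0754
pin px [257  31] brass count 0
0.63 [240.3, 31.3, 277.5, 234.4] u -0.08685336463449529 0.08779294479270545 n mean -0.0010272411293228089 tilt 0.011234104635546785
[ 239   96   35   86 2881] u 0.036303376291288124 -0.03372027540736233 n -0.0009173677463438375 -0.0008820085410829242
[    0   206   512   178 40737] u -0.055193952218795986 -0.25159928235512713 n -0.0013066490443454897 -0.0013028172049072337
shaft/sleeve luminance along axis z=.108: [(76, 75), (78, 75), (80, 75), (82, 77), (84, 76), (86, 59), (88, 84), (90, 80), (92, 82), (94, 79), (96, 82)]
```

```bash
python3 -c "
from workcell import bot
print(bot.job_done())"
```

```text
the job is handed in; nothing more can be done
None
```

I took the roller off its rest, snapped it into both clips, slid it against the end pin until it stopped, then let go and handed the job in. No verdict came back. It took about 22 s of the 64 s allowed.

- **Snap:** Pressing force peaked at about 12 N and then dropped. Afterwards the roller's height and the force fitted a fully seated roller. The near clip was seen closed over the shaft with the pin clear before the slide, and the far clip was seen closed after release.
- **Slide:** I slid it about 10.5 mm. It stopped with the force along the axis rising to about 8.5 N, and no brass was visible any more.
- **After release:** The last wrist picture, measured in numbers only, showed no brass and the shaft end against the sleeve. The roller was about 1 mm off the seat axis, within calibration error, and its tilt was about 0.011 rad. The wrist force was near zero with the arm clear of everything.
- **Disagreements:**
  - Two measurements of where the roller sat in the grip along its axis differed by about 3 mm, so I aimed between them.
  - The last picture put the shaft–sleeve joint at about 86 mm from the seat point, against about 88 mm measured earlier.
- **Not checked:** I did not measure the bystanders again at the end.

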